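# Transfer the tuning forks to the steel rack in reverse order

### The job

Move the four tuning forks from the black holder into the empty steel rack in the reverse order: the fork farthest left in the holder goes into the lane farthest right in the rack, the next one into the lane beside it, and so on. Lay each fork in the middle of its own lane, straight along it and flat on both rubber rails, placed lengthwise over the rails as it lay in the holder, and let go of it.

Things in the scene. Friction and masses are not known exactly. Their poses are not given: they have to be found in the camera images.
- holder: Black plastic board, 112 (x) by 268 (y) by 5 mm, lips to 9 mm; carries the four cradles in a row. Fixed; stands left or right of the rack. Origin: on the table, 21 mm nearer the robot than the board's middle; x away from robot, y left along the row (turned at most 0.15 rad). Cradle origins at y = +96, +32, -32, -96 mm, x = 0, z = 5 mm.
- cradle_1: Cradle holding the longest fork at the start, in any place of the row; fixed. All alike: black base 62 mm wide (y), 94 deep, 4 thick; two rubber rails along y, 8 mm wide, at x = -4 and +46 mm, tops 19 mm above the origin (24 above the table); on them at y = -28.5 and +28.5 mm ribs 4 mm wide, 7 mm high. Origin: underside, below the nominal fork origin; axes as holder.
- cradle_2: Cradle holding the second longest fork at the start, in any place of the row; fixed. All alike: black base 62 mm wide (y), 94 deep, 4 thick; two rubber rails along y, 8 mm wide, at x = -4 and +46 mm, tops 19 mm above the origin (24 above the table); on them at y = -28.5 and +28.5 mm ribs 4 mm wide, 7 mm high. Origin: underside, below the nominal fork origin; axes as holder.
- cradle_3: Cradle holding the third longest fork at the start, in any place of the row; fixed. All alike: black base 62 mm wide (y), 94 deep, 4 thick; two rubber rails along y, 8 mm wide, at x = -4 and +46 mm, tops 19 mm above the origin (24 above the table); on them at y = -28.5 and +28.5 mm ribs 4 mm wide, 7 mm high. Origin: underside, below the nominal fork origin; axes as holder.
- cradle_4: Cradle holding the shortest fork at the start, in any place of the row; fixed. All alike: black base 62 mm wide (y), 94 deep, 4 thick; two rubber rails along y, 8 mm wide, at x = -4 and +46 mm, tops 19 mm above the origin (24 above the table); on them at y = -28.5 and +28.5 mm ribs 4 mm wide, 7 mm high. Origin: underside, below the nominal fork origin; axes as holder.
- rack: Empty steel rack, 100 (x) by 266 (y) mm, fixed. Origin on the table, axes as holder (own yaw). Plate top z = 7 mm. Two rubber rails along y, 8 mm wide, at x = -4 and +46 mm, tops z = 24 mm. Lane middles y = +96, +32, -32, -96 mm, parted by dark lines and ribs 7 mm above the rails at y = -64, 0, 64; end walls to z = 29 at y = -131, 131. Fork origins belong at x = 0 on the lane middles.
- longest_fork: Longest of four aluminium tuning forks, 232 mm long, flat. Origin mid-length, centre line, underside; x along it to the tine tips (away from robot). Solid: tines x = -29 to 116 mm, 32 mm over both; yoke x = -43 to -29; z = 1 to 8 mm (z = 1 on rail tops). Stem not graspable: grip across both tines at x = 21 mm, between the rails; fingertips may go below rail tops.
- second_fork: Second longest of four aluminium tuning forks, 194 mm long, flat. Origin mid-length, centre line, underside; x along it to the tine tips (away from robot). Solid: tines x = -24 to 97 mm, 30 mm over both; yoke x = -38 to -24; z = 1 to 8 mm (z = 1 on rail tops). Stem not graspable: grip across both tines at x = 21 mm, between the rails; fingertips may go below rail tops.
- third_fork: Third longest of four aluminium tuning forks, 172 mm long, flat. Origin mid-length, centre line, underside; x along it to the tine tips (away from robot). Solid: tines x = -14 to 86 mm, 26 mm over both; yoke x = -28 to -14; z = 1 to 8 mm (z = 1 on rail tops). Stem not graspable: grip across both tines at x = 21 mm, between the rails; fingertips may go below rail tops.
- shortest_fork: Shortest of four aluminium tuning forks, 126 mm long, flat. Origin mid-length, centre line, underside; x along it to the tine tips (away from robot). Solid: tines x = -7 to 63 mm, 24 mm over both; yoke x = -21 to -7; z = 2 to 7 mm (z = 2 on rail tops). Stem not graspable: grip across both tines at x = 21 mm, between the rails; fingertips may go below rail tops.
Mind the look-alikes: they are no part of the job. What is shaped like the second_fork but purple is not meant. Leave any orange look-alike of the shortest_fork alone.

How it is judged (in metres and radians):
At the end, for the whole second after the job is handed in: Every fork lies released, at rest and flat on both rails of the rack (tilt under 0.12 rad, height within 5 mm), in the lane that mirrors its cradle's place in the holder (cradle at y, fork at -y), its origin within 15 mm of the lane middle and of x = 0, in line with the lane within 0.2 rad (((y of cradle_1 in the frame of holder between 0.076 and 0.116 m and y of longest_fork in the frame of rack between -0.111 and -0.081 m) or (y of cradle_1 in the frame of holder between 0.012 and 0.052 m and y of longest_fork in the frame of rack between -0.047 and -0.017 m) or (y of cradle_1 in the frame of holder between -0.052 and -0.012 m and y of longest_fork in the frame of rack between 0.017 and 0.047 m) or (y of cradle_1 in the frame of holder between -0.116 and -0.076 m and y of longest_fork in the frame of rack between 0.081 and 0.111 m)) and x of longest_fork in the frame of rack between -0.015 and 0.015 m and z of longest_fork in the frame of rack between 0.018 and 0.028 m and angle between the x axis of each of longest_fork, second_fork, third_fork, shortest_fork and the x axis of rack, either way round below 0.2 rad and angle between each of longest_fork, second_fork, third_fork, shortest_fork's own z axis and vertical below 0.12 rad and linear speed of each of longest_fork, second_fork, third_fork, shortest_fork below 0.02 m/s and contact force between each of longest_fork, second_fork, third_fork, shortest_fork and the fingers below 0.1 N and ((y of cradle_2 in the frame of holder between 0.076 and 0.116 m and y of second_fork in the frame of rack between -0.111 and -0.081 m) or (y of cradle_2 in the frame of holder between 0.012 and 0.052 m and y of second_fork in the frame of rack between -0.047 and -0.017 m) or (y of cradle_2 in the frame of holder between -0.052 and -0.012 m and y of second_fork in the frame of rack between 0.017 and 0.047 m) or (y of cradle_2 in the frame of holder between -0.116 and -0.076 m and y of second_fork in the frame of rack between 0.081 and 0.111 m)) and x of second_fork in the frame of rack between -0.015 and 0.015 m and z of second_fork in the frame of rack between 0.018 and 0.028 m and ((y of cradle_3 in the frame of holder between 0.076 and 0.116 m and y of third_fork in the frame of rack between -0.111 and -0.081 m) or (y of cradle_3 in the frame of holder between 0.012 and 0.052 m and y of third_fork in the frame of rack between -0.047 and -0.017 m) or (y of cradle_3 in the frame of holder between -0.052 and -0.012 m and y of third_fork in the frame of rack between 0.017 and 0.047 m) or (y of cradle_3 in the frame of holder between -0.116 and -0.076 m and y of third_fork in the frame of rack between 0.081 and 0.111 m)) and x of third_fork in the frame of rack between -0.015 and 0.015 m and z of third_fork in the frame of rack between 0.018 and 0.028 m and ((y of cradle_4 in the frame of holder between 0.076 and 0.116 m and y of shortest_fork in the frame of rack between -0.111 and -0.081 m) or (y of cradle_4 in the frame of holder between 0.012 and 0.052 m and y of shortest_fork in the frame of rack between -0.047 and -0.017 m) or (y of cradle_4 in the frame of holder between -0.052 and -0.012 m and y of shortest_fork in the frame of rack between 0.017 and 0.047 m) or (y of cradle_4 in the frame of holder between -0.116 and -0.076 m and y of shortest_fork in the frame of rack between 0.081 and 0.111 m)) and x of shortest_fork in the frame of rack between -0.015 and 0.015 m and z of shortest_fork in the frame of rack between 0.018 and 0.028 m); the robot touches nothing.
It also fails if it takes over 96 s, if anything falls off the work surface, if the arm or the gripper's body presses on something with over 40 N, if the wrist force passes 120 N, or if a joint passes its speed limit or range.

### The arm

A 7-joint arm with a two-finger parallel gripper is mounted at the origin on a cart in front of the work surface, level with it; the furniture and walls round the work are solid. World frame = base frame: x ahead of the robot, y to its left, z up, the work surface at z = 0. Lengths are in mm, angles in rad, forces in N, time in s.
With the tool pointing down it reaches from about 425 to 875 mm from the base axis. Payload 4.7 kg.
Tool frame: the origin (TCP) lies midway between the tips of the shut fingers; the grasp point (between the pads) lies 19 mm behind it (manip.pinch_z is the distance from the TCP to the grasp point, in mm); z points along the fingers, x is the direction in which the jaws open and shut, and the axes are right-handed (so a half turn about z gives the same grasp; the last joint's range is limited). The gripper opens to 87 mm and grips with 3 to 60 N. Pads are 19 mm wide; open, the fingers measure 117 mm over their backs; the gripper's body (75 mm by 190 mm) begins 51 mm behind the grasp point.
Start: joints at [-1.128, 0.321, -0.07, 1.45, 0.023, 1.371, -0.057], TCP at [270.286, 591.161, 222.587] pointing down, gripper open.
Joint ranges: [-2.86, 2.86], [-0.3, 2.09], [-1.38, 1.24], [0.06, 2.45], [-1.56, 4.7], [0.09, 2.05], [-2.69, 2.69]. Speed limits (rad/s): [2.57, 2.57, 3.14, 3.14, 3.14, 3.14, 3.14].

### API

Orientations are given as [roll, pitch, yaw] about the fixed x, y, z axes, in that order (R = Rz(yaw) Ry(pitch) Rx(roll)).
In Python, from rig import manip, vision gives the robot as it stands.
- The arm moves only by the shell command python3 -m handwheel 'ROWS' [FORCE]. ROWS is JSON, a list of rows, each a list of 5 numbers: the opening, from 0 (shut) to 1 (fully open), then the shift along the world's x, y, z in mm, then the turn about the world's z in rad. In form: [[grip, x, y, z, turn], ...]. A call has 1 to 12 rows; each row shifts and turns the commanded pose from where the row before left it; what a row does not reach is not made up. A row lasts 1/8 s, in which the tool goes at most 62.5 mm and 10.7 degrees, less where a joint would pass 70% of its speed; a pose out of reach is approached as far as the arm can. A call with a gripper value outside its range is refused whole. The fingers move at their own pace and stop on an object; FORCE is the grip in N (left out, the last holds). Time passes only in rows, so rows that do not move let the fingers close. It gives the time, the measured TCP pose, the force and the opening at its end, in the units of the state.
- manip.observe(): the state, without advancing time (a new reading comes with each control period).
- vision.grab_frame(name): name is "scene" or "top" or "wrist"; returns (picture, depth): 480x640x3 uint8, red, green, blue; 480x640 float32, mm along the optical axis (not along the pixel's ray), 0 where there is no reading.
- vision.camera_params(name): a dict with "intrinsics" (3x3 intrinsics, pixels), "extrinsics" (4x4, takes a point from world to camera coordinates). Camera axes: x right, y up, looking along -z (the intrinsics and any distortion apply to the point x, -y, -z); pixel columns grow to the right and rows downward; lengths in mm; the calibration is good to about 2 mm. A picture is of the moment at which its call begins: read the wrist's pose just before it. camera_params takes no time and is no camera call; for the wrist camera it gives the pose at the moment of the call.
- manip.sign_off(): hands the job in, once; it reports no verdict.
The state is a dict: "time_s": time; "q": joint angles; "dq": joint speeds; "joint_torque": joint torques, N m; "eef_pos": TCP position; "tool_rot": TCP orientation; "ft_force": force on the tool from outside, world axes, zero at the start; "torque": the same for the moment, N m; "opening": finger opening in mm.
Only numpy, scipy, OpenCV 4.12 (cv2) and the standard library are available. Lean on these libraries where they do the work, as an engineer would, in place of code of your own. Each camera call takes 0.05 s, during which the arm holds its last target.

## Working session

There is one attempt and no reset: what is moved stays moved. The work goes in short steps, Python scripts to look and compute and a shell command to move; the robot and the scene stay as the last step left them, time stands still between calls to the robot, and variables do not carry over. Pictures are saved under pics/ and viewed, and the job is handed in when it is done.

```bash
ls; mkdir -p pics
python3 - <<'E'
from rig import manip, vision
import cv2
s=manip.observe();print(s['time_s'],s['eef_pos'],s['tool_rot'],s['opening'],s['ft_force'])
for n in ("scene","top","wrist"):
    p=vision.camera_params(n); print(n,p)
    im,d=vision.grab_frame(n); cv2.imwrite(f'pics/{n}0.png',im[...,::-1])
    import numpy as np; np.save(f'{n}0.npy',d)
E
```

```text
pics
0.0 [270.07059666 590.6310656  221.48048939] [3.14148482e+00 1.87157511e-03 1.14200899e+00] 87.22510167996843 [-0.00762942 -0.19908601  0.40130748]
scene {'intrinsics': array([[523.2930959 ,   0.        , 325.07359888],
       [  0.        , 523.2930959 , 238.00249994],
       [  0.        ,   0.        ,   1.        ]]), 'extrinsics': array([[-8.64141541e-01,  5.03228495e-01,  4.52521583e-03,
         4.27483174e+02],
       [-4.32021447e-01, -7.46416909e-01,  5.06181062e-01,
         1.85945722e+02],
       [ 2.58102432e-01,  4.35457093e-01,  8.62415361e-01,
        -1.42664418e+03],
       [ 0.00000000e+00,  0.00000000e+00,  0.00000000e+00,
         1.00000000e+00]])}
top {'intrinsics': array([[452.26769137,   0.        , 322.64890759],
       [  0.        , 452.26769137, 243.90976554],
       [  0.        ,   0.        ,   1.        ]]), 'extrinsics': array([[ 7.12917940e-03, -9.99947341e-01, -7.38173560e-03,
        -2.90918266e+00],
       [ 9.98099678e-01,  6.66378709e-03,  6.12586931e-02,
        -4.99239406e+02],
       [-6.12062770e-02, -7.80443213e-03,  9.98094626e-01,
        -9.59008986e+02],
       [ 0.00000000e+00,  0.00000000e+00,  0.00000000e+00,
         1.00000000e+00]])}
wrist {'intrinsics': array([[339.90420395,   0.        , 320.35594426],
       [  0.        , 339.90420395, 241.64246374],
       [  0.        ,   0.        ,   1.        ]]), 'extrinsics': array([[ 4.15715247e-01,  9.09494823e-01,  3.42992516e-06,
        -6.49867577e+02],
       [-8.75838721e-01,  4.00332608e-01, -2.69518714e-01,
         3.26285852e+01],
       [-2.45127248e-01,  1.12040035e-01,  9.62995152e-01,
        -3.88389904e+02],
       [ 0.00000000e+00,  0.00000000e+00,  0.00000000e+00,
         1.00000000e+00]])}
```

View pics/top0.png

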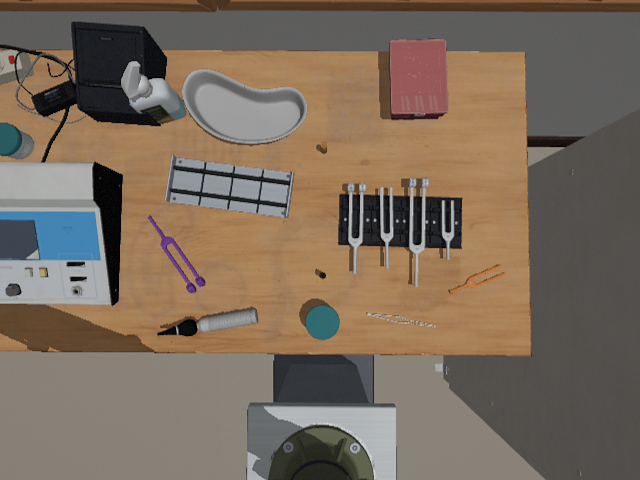

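View pics/scene0.png

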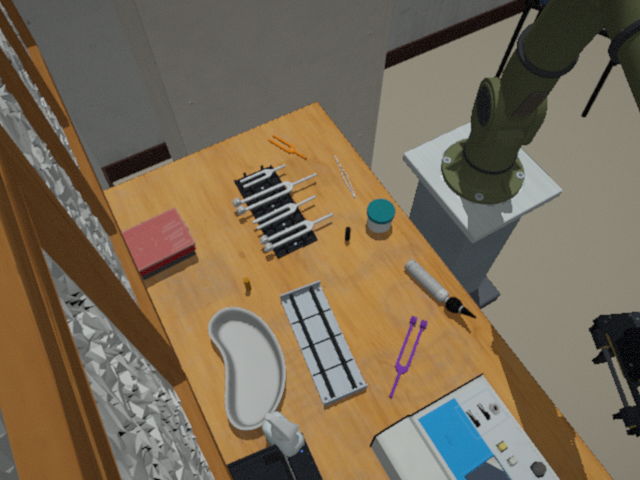

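View pics/wrist0.png

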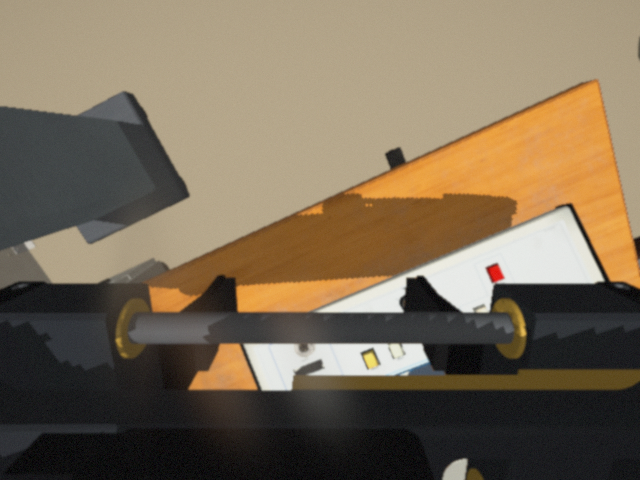

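The top view shows the holder on the right, around (400,222), with its four forks; left to right they are at columns 355, 387, 417 and 447. The empty rack is on the left at (230,186). Look-alikes are the purple fork at (178,255) and the orange one at (477,278). I'll enlarge both areas.

Run:
```python
import cv2
t=cv2.imread('pics/top0.png'); s=cv2.imread('pics/scene0.png')
def c(im,x0,y0,x1,y1,k,n): cv2.imwrite(n,cv2.resize(im[y0:y1,x0:x1],None,fx=k,fy=k,interpolation=cv2.INTER_CUBIC))
c(t,330,170,470,295,5,'pics/h_top.png')
c(t,155,145,305,225,5,'pics/r_top.png')
c(s,225,145,345,265,5,'pics/h_sc.png')
c(s,270,270,380,410,4,'pics/r_sc.png')
```

```text
(no output)
```

View pics/h_top.png

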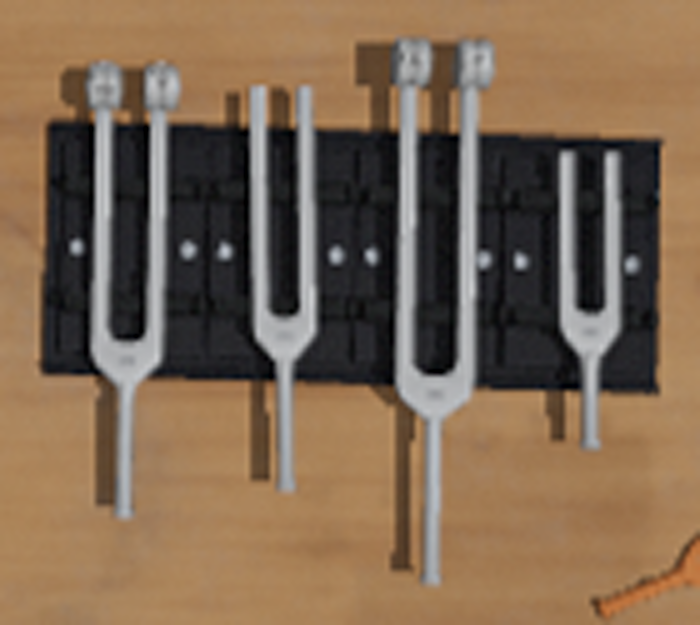

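View pics/r_top.png

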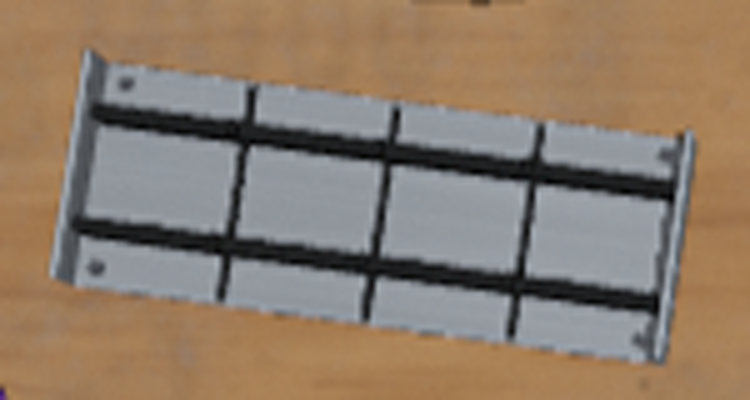

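View pics/h_sc.png

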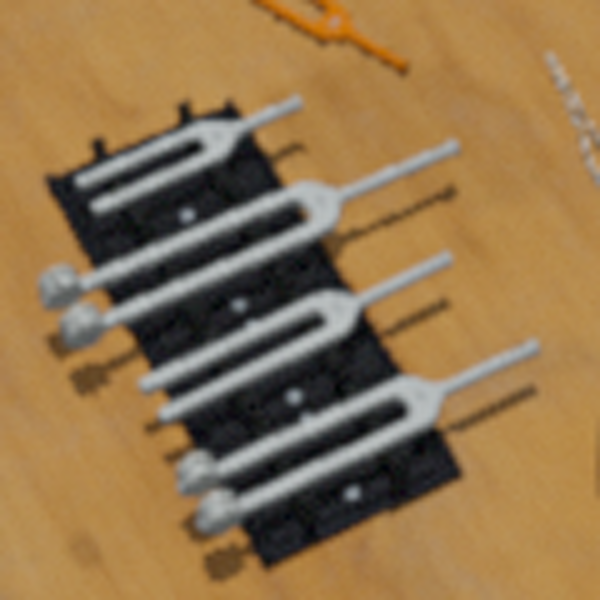

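View pics/r_sc.png

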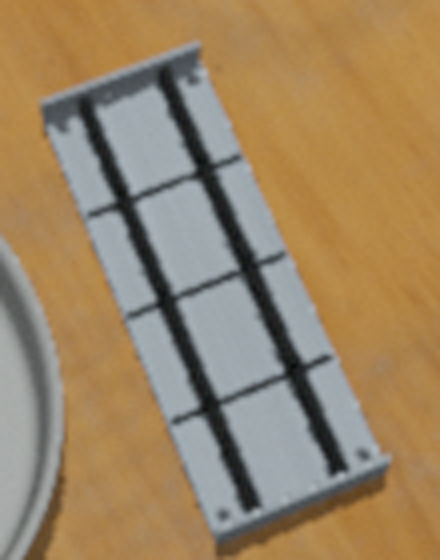

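```bash
cat > h.py <<'E'
import numpy as np, cv2
from rig import manip, vision
def P(n):
    p=vision.camera_params(n); F=np.diag([1,-1,-1,1.]); return p['intrinsics']@(F@p['extrinsics'])[:3]
def tri(a,b,na='top',nb='scene'):
    X=cv2.triangulatePoints(P(na),P(nb),np.array(a,float).reshape(2,1),np.array(b,float).reshape(2,1)).ravel()
    return X[:3]/X[3]
def atz(a,z,n='top'):
    M=P(n); H=np.c_[M[:,0],M[:,1],M[:,2]*z+M[:,3]]; w=np.linalg.solve(H,[a[0],a[1],1]); return w[:2]/w[2]
def deptht(a,n,d,P_=None):
    p=vision.camera_params(n);K=p['intrinsics'];z=d[int(round(a[1])),int(round(a[0]))]
    c=np.array([(a[0]-K[0,2])/K[0,0]*z,-(a[1]-K[1,2])/K[1,1]*z,-z,1]); return (np.linalg.inv(p['extrinsics'])@c)[:3]
E
python3 - <<'E'
from h import *
np.set_printoptions(precision=1,suppress=True)
u=lambda p,k,x,y:((p[0]+.5)/k-.5+x,(p[1]+.5)/k-.5+y)
dt=np.load('top0.npy'); ds=np.load('scene0.npy')
H={'2stem':((123,517),(535,347)),'2ball':((133,86),(206,491)),'3stem':((286,490),(447,259)),'3tip':((281,87),(157,398)),
'1stem':((431,583),(456,147)),'1ball':((443,62),(71,306)),'4stem':((590,446),(298,102)),'4tip':((590,152),(89,195)),
'scr1':((77,247),(352,493)),'scr3':((337,255),None),'scr8':((632,264),None)}
for k,(a,b) in H.items():
    a=u(a,5,330,170)
    if b: b=u(b,5,225,145); print(k,tri(a,b),atz(a,27.5))
    else: print(k,atz(a,12))
for c in [(48,122),(660,140),(657,390),(42,373)]:
    a=u(c,5,330,170); print('corner',atz(a,9))
R={'Lf':((247,131),(211,407)),'Mf':((391,152),(165,300)),'Rf':((536,170),(124,203)),'Ln':((230,245),(291,371)),'Mn':((374,264),(247,270)),'Rn':((519,286),(204,172))}
for k,(a,b) in R.items():
    a=u(a,5,155,145); b=u(b,4,270,270); print(k,tri(a,b),atz(a,31),deptht(a,'top',dt))
# fork depth heights
for p in [(104,250),(160,250),(404,250),(470,250),(305,200),(570,250),(610,250),(135,360),(435,395),(285,335),(590,332)]:
    a=u(p,5,330,170); print(p,deptht(a,'top',dt))
E
```

```text
2stem [437.1 -66.8  26.9] [437.2 -66.8]
2ball [620.1 -70.1  35.6] [621.6 -70.6]
3stem [ 449.  -135.7   27.2] [ 449.1 -135.8]
3tip [ 618.2 -131.5   34.7] [ 621.5 -133.9]
1stem [ 409.6 -196.5   26.9] [ 410.3 -196.9]
1ball [ 630.5 -201.2   35.1] [ 632.7 -203.3]
4stem [ 468.  -263.9   28.1] [ 468.7 -264.5]
4tip [ 592.2 -263.8   29.8] [ 594.2 -265.7]
scr1 [553.7 -47.3  10.1] [552.1 -46.9]
scr3 [ 551.1 -160.1]
scr8 [ 548.  -287.6]
corner [609.  -34.8]
corner [ 602.7 -301.2]
corner [ 493.6 -298.6]
corner [499.2 -32.7]
Lf [656.6 263.   10.2] [653.7 256. ] [656.4 259.4  18.8]
Mf [648.2 198.9  11.1] [644.9 194. ] [646.9 195.9  21.7]
Rf [640.4 136.1   8.8] [637.5 131.7] [638.8 132.6  24.5]
Ln [607.6 268.4   9.7] [604.3 262.2] [605.5 264.2  23.9]
Mn [599.3 205.9   8.1] [596.5 200.3] [597.5 201.7  24.8]
Rn [590.3 142.4   6.7] [587.4 138.2] [588.2 139.   25.6]
(104, 250) [550.4 -58.2  31.1]
(160, 250) [550.2 -81.7  34.7]
(404, 250) [ 550.7 -184.6   35.9]
(470, 250) [ 551.4 -213.4   31.5]
(305, 200) [ 572.2 -143.4   32.3]
(570, 250) [ 552.  -256.6   28.3]
(610, 250) [ 552.2 -273.7   27.9]
(135, 360) [503.7 -71.5  30.9]
(435, 395) [ 489.6 -198.1   32.2]
(285, 335) [ 514.8 -135.1   30.3]
(590, 332) [ 517.1 -264.8   28.1]
```

Run:
```python
from h import *
np.set_printoptions(precision=0,suppress=True)
dt=np.load('top0.npy')
for p in [(20,190),(60,180),(105,180),(110,280),(60,290),(130,85),(150,90),(90,50),(90,100),(190,90),(300,110),(320,320),(415,80),(240,318),(322,148),(210,280)]:
    print(p,deptht(p,'top',dt))
```

```text
(20, 190) [594. 588. 123.]
(60, 180) [613. 510. 123.]
(105, 180) [622. 442.  84.]
(110, 280) [419. 443.  45.]
(60, 290) [397. 549.  41.]
(130, 85) [779. 355. 179.]
(150, 90) [787. 335. 137.]
(90, 50) [874. 463. 121.]
(90, 100) [786. 477.  89.]
(190, 90) [834. 293.  22.]
(300, 110) [797.  53.   6.]
(320, 320) [341.   4.  60.]
(415, 80) [ 840. -190.   65.]
(240, 318) [341. 173.  32.]
(322, 148) [702.   3.  40.]
(210, 280) [420. 245.   2.]
```

```bash
python3 -m handwheel '[[1,15,-50,0,0.034],[1,20,-55,0,0.034],[1,25,-55,0,0.034],[1,25,-55,0,0.034],[1,25,-55,0,0.034],[1,25,-55,0,0.034],[1,25,-55,0,0.034],[1,25,-55,0,0.034],[1,25,-55,0,0.034],[1,25,-55,0,0.034],[1,25,-55,0,0.034],[1,25,-55,0,0.034]]'
```

```text
time_s: 1.65
eef_pos: [555.8, -65.5, 222.6]
tool_rot: [3.141, -0.0, 1.552]
ft_force: [0.6, 0.8, 0.7]
opening: 87.0
```

```bash
python3 -m handwheel '[[1,22,-50,0,0],[1,22,-45,0,0],[1,0,0,0,0],[1,0,0,0,0]]'
python3 - <<'E'
from h import *
s=manip.observe();print(s['time_s'],s['eef_pos'],s['tool_rot'])
np.save('Pw1.npy',P('wrist')); im,d=vision.grab_frame('wrist'); np.save('w1.npy',d); cv2.imwrite('pics/w1.png',im[...,::-1])
E
```

```text
time_s: 2.15
eef_pos: [599.0, -158.2, 222.0]
tool_rot: [-3.14, -0.001, 1.55]
ft_force: [0.1, 1.1, 0.0]
opening: 86.9
2.15 [ 598.97568665 -158.16445991  221.97057563] [-3.14039948e+00 -8.55485440e-04  1.55008110e+00]
```

View pics/w1.png

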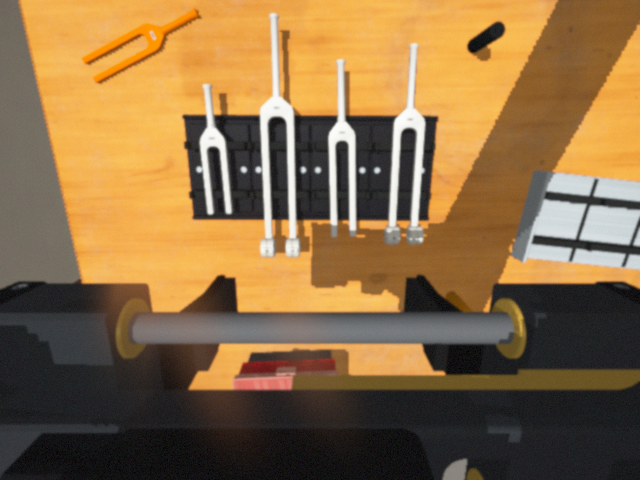

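The wrist view is turned half round: up is toward the robot and left is -y. It shows all four silver forks in the holder and the orange look-alike at (140,45). I'll enlarge it for exact points.

Run:
```python
import cv2
t=cv2.imread('pics/w1.png')
cv2.imwrite('pics/w1c.png',cv2.resize(t[5:265,180:445],None,fx=3,fy=3,interpolation=cv2.INTER_CUBIC)[:600] if 0 else cv2.resize(t[80:230,180:445],None,fx=3,fy=3,interpolation=cv2.INTER_CUBIC))
```

```text
(no output)
```

View pics/w1c.png

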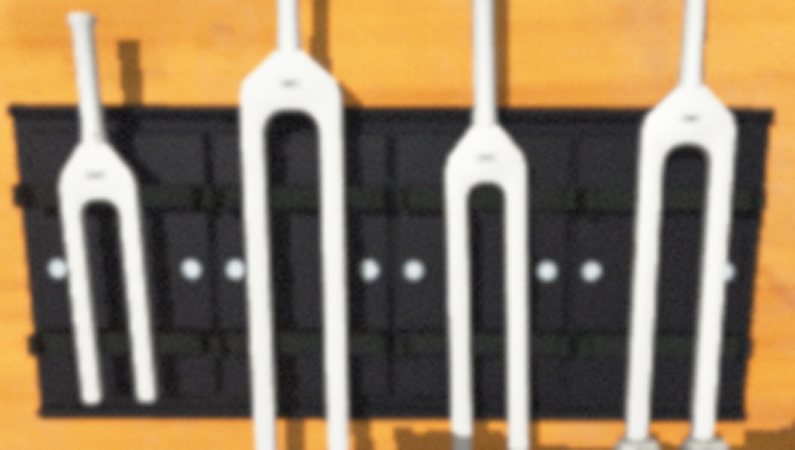

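Run:
```python
from h import *
np.set_printoptions(precision=1,suppress=True)
u=lambda p,k,x,y:((p[0]+.5)/k-.5+x,(p[1]+.5)/k-.5+y)
W=np.load('Pw1.npy');T=P('top')
def atzM(M,a,z):
    H=np.c_[M[:,0],M[:,1],M[:,2]*z+M[:,3]]; w=np.linalg.solve(H,[a[0],a[1],1]); return w[:2]/w[2]
def tr(Ma,a,Mb,b):
    X=cv2.triangulatePoints(Ma,Mb,np.array(a).reshape(2,1),np.array(b).reshape(2,1)).ravel();return X[:3]/X[3]
C={'2':((127,341),(688,146),(679,270),-24),'3':((284,316),(486,184),(487.5,270),-14),'1':((434,374),(291,110),(296,270),-29),'4':((591,314),(100,200),(108,270),-7)}
for k,(t,w,m,xc) in C.items():
    t=u(t,5,330,170);w=u(w,3,180,80);m=u(m,3,180,80)
    X=tr(T,t,W,w); a=atzM(W,w,31);b=atzM(W,m,31)
    print(k,'crotch tri',X,'z31 wrist',a,'top',atzM(T,t,31),'mid',b,'yaw',np.arctan2(b[1]-a[1],b[0]-a[0]))
# scr vs board corners in wrist
for c in [(14,110),(771,116),(745,414),(40,412)]: print('corner',atzM(W,u(c,3,180,80),9))
```

```text
2 crotch tri [511.1 -68.2  32.2] z31 wrist [510.2 -68.3] top [511.7 -68.1] mid [550.2 -69.4] yaw -0.026927514059176823
3 crotch tri [ 521.9 -134.4   34.9] z31 wrist [ 520.8 -134.7] top [ 522.8 -134.6] mid [ 548.8 -134.3] yaw 0.01437457140622711
1 crotch tri [ 497.7 -196.1   42.2] z31 wrist [ 496.5 -198. ] top [ 498.6 -198. ] mid [ 547.4 -199.1] yaw -0.02205707298339557
4 crotch tri [ 523.8 -262.4   36.8] z31 wrist [ 523.3 -263. ] top [ 524.5 -264.5] mid [ 546.1 -262.7] yaw 0.013002845135042799
corner [ 492.7 -296.1]
corner [500.  -34.5]
corner [605.1 -36.7]
corner [ 598.7 -300. ]
```

```bash
python3 -m handwheel '[[0.5,8,40,0,-0.015],[0.5,8,45,0,-0.015],[0.5,8,45,0,-0.015],[0.5,8,45,0,-0.015],[0.5,8,45,0,-0.015],[0.5,8,45,0,-0.015],[0.5,8,45,0,-0.015],[0.5,8,43,0,-0.015],[0.5,0,0,0,0],[0.5,0,0,0,0]]'
python3 - <<'E'
from h import *
s=manip.observe();print(s['time_s'],s['eef_pos'],s['tool_rot'],s['opening'])
np.save('Pw2.npy',P('wrist')); im,d=vision.grab_frame('wrist'); np.save('w2.npy',d); cv2.imwrite('pics/w2.png',im[...,::-1])
E
```

```text
time_s: 3.45
eef_pos: [662.5, 194.7, 222.7]
tool_rot: [-3.141, 0.0, 1.432]
ft_force: [-0.3, 0.4, 0.2]
opening: 43.3
3.45 [662.4920238  194.72636387 222.6523883 ] [-3.14138979e+00  4.15162200e-04  1.43184862e+00] 43.28695356137419
```

View pics/w2.png

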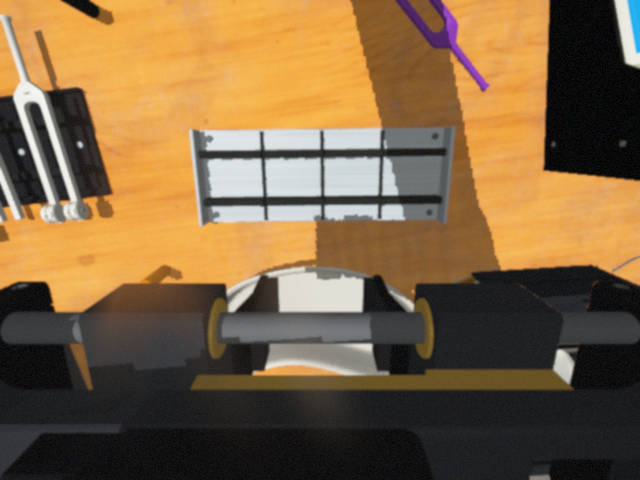

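Run:
```python
import cv2
t=cv2.imread('pics/w2.png')
cv2.imwrite('pics/w2c.png',cv2.resize(t[118:238,185:465],None,fx=2.85714285,fy=2.85714285,interpolation=cv2.INTER_CUBIC))
```

```text
(no output)
```

View pics/w2c.png

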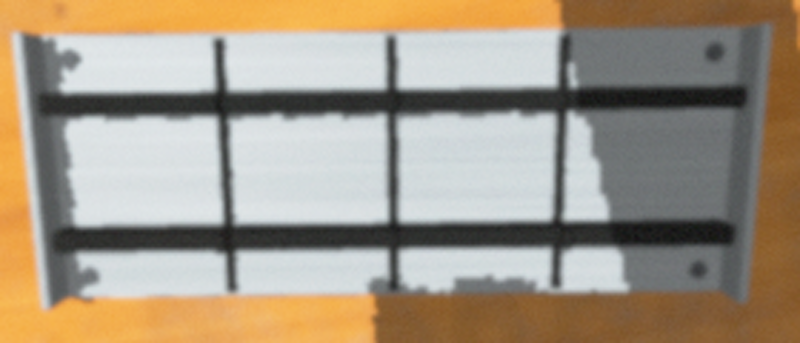

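Run:
```python
from h import *
np.set_printoptions(precision=1,suppress=True)
k=20/7.
u=lambda p,k=k,x=185,y=118:((p[0]+.5)/k-.5+x,(p[1]+.5)/k-.5+y)
W=np.load('Pw2.npy');T=P('top')
def atzM(M,a,z):
    H=np.c_[M[:,0],M[:,1],M[:,2]*z+M[:,3]]; w=np.linalg.solve(H,[a[0],a[1],1]); return w[:2]/w[2]
def tr(Ma,a,Mb,b):
    X=cv2.triangulatePoints(Ma,Mb,np.array(a).reshape(2,1),np.array(b).reshape(2,1)).ravel();return X[:3]/X[3]
tt=lambda p:u(p,5,155,145)
print('rail ends/mid z24 wrist')
for p in [(40,104),(392,100),(745,97),(55,240),(392,236),(733,233)]: print(p,atzM(W,u(p),24))
print('lines z7 wrist')
for p in [(391,38),(393,290),(219,40),(232,290),(565,36),(556,288),(391,165)]: print(p,atzM(W,u(p),7))
print('lines z7 top')
for p in [(382,208),(237,188),(527,228),(254,90),(223,297),(398,107),(368,320),(542,126),(512,340)]: print(p,atzM(T,tt(p),7))
print('rail top z24')
for p in [(75,224),(374,264),(660,302),(95,112),(391,152),(673,189)]: print(p,atzM(T,tt(p),24))
# end-wall top corners: top & wrist, (y=+131 and -131, z=29)
for n,t,w in [('Lf',(88,52),(745,300)),('Ln',(55,277),(767,25)),('Rf',(690,135),(45,305)),('Rn',(660,360),(15,35))]:
    print(n,tr(T,tt(t),W,u(w)),atzM(T,tt(t),29),atzM(W,u(w),29))
```

```text
rail ends/mid z24 wrist
(40, 104) [580.2  80.8]
(392, 100) [596.3 206.1]
(745, 97) [612.8 331.6]
(55, 240) [628.9  74.9]
(392, 236) [644.8 199.4]
(733, 233) [661.3 325.2]
lines z7 wrist
(391, 38) [574.6 208.8]
(393, 290) [668.7 196.6]
(219, 40) [566.5 145.8]
(232, 290) [659.9 133.5]
(565, 36) [582.8 272.6]
(556, 288) [676.9 260.5]
(391, 165) [620.3 202.5]
lines z7 top
(382, 208) [625.2 202.5]
(237, 188) [633.7 266.4]
(527, 228) [616.7 138.7]
(254, 90) [677.3 260. ]
(223, 297) [585.5 271.4]
(398, 107) [670.1 196.3]
(368, 320) [575.7 207.7]
(542, 126) [662.  132.8]
(512, 340) [567.3 144.5]
rail top z24
(75, 224) [614.3 331.3]
(374, 264) [597.6 201.8]
(660, 302) [581.9  78.5]
(95, 112) [663.2 324. ]
(391, 152) [646.4 195.5]
(673, 189) [631.   73.5]
Lf [ 734.8  388.5 -150.5] [688.2 326. ] [686.1 326.9]
Ln [589.2 335.   36.8] [590.4 337.5] [589.3 338.4]
Rf [653.3  66.3  26.7] [653.4  66. ] [651.7  67.4]
Rn [556.4  78.1  25.9] [556.3  77.7] [556.4  79.4]
```

```bash
python3 -m handwheel '[[0.5,-15,-34,0,0.017],[0.5,-16,-40,0,0.017],[0.5,-16,-40,0,0.017],[0.5,-16,-40,-20,0.017],[0.5,-16,-40,-30,0.017],[0.5,-16,-40,-40,0.017],[0.5,-14.5,-30,-40,0.015],[0.5,0,0,-20,0],[0.5,0,0,0,0],[0.5,0,0,0,0]]' 25
```

```text
time_s: 4.75
eef_pos: [554.6, -70.0, 73.9]
tool_rot: [3.14, -0.0, 1.547]
ft_force: [0.2, 0.5, 1.0]
opening: 43.7
```

```bash
cat > snap.py <<'E'
import sys
from h import *
n,o=sys.argv[1:3]
s=manip.observe();print(s['time_s'],s['eef_pos'],s['opening'])
im,d=vision.grab_frame(n)
if len(sys.argv)>3:
    x0,y0,x1,y1,k=map(int,sys.argv[3:]); im=cv2.resize(im[y0:y1,x0:x1],None,fx=k,fy=k,interpolation=cv2.INTER_CUBIC)
cv2.imwrite(f'pics/{o}.png',im[...,::-1])
E
python3 snap.py wrist a1
```

```text
4.75 [554.55302684 -70.03737437  73.88069313] 43.67235623990898
```

View pics/a1.png

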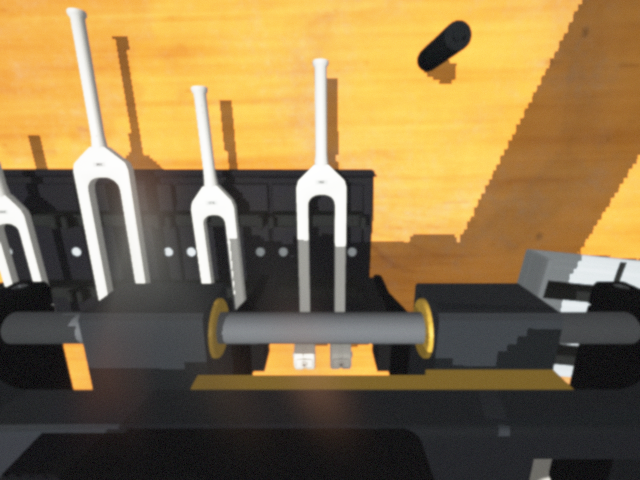

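The fork's stem and yoke (321,185) sit centred between the fingers, at column 320. I'll lower and grip.

```bash
python3 -m handwheel '[[0.5,-1,0,-25,0],[0.5,0,0,-20,0],[0.5,0,0,-14,0],[0.5,0,0,0,0],[0.5,0,0,0,0]]' 25; python3 -m handwheel '[[0.25,0,0,0,0],[0.25,0,0,0,0],[0.25,0,0,0,0],[0.25,0,0,0,0]]' 25
```

```text
time_s: 5.42
eef_pos: [553.6, -69.9, 14.5]
tool_rot: [3.14, -0.0, 1.547]
ft_force: [1.0, -0.0, -0.0]
opening: 43.2
time_s: 5.92
eef_pos: [553.2, -69.8, 14.1]
tool_rot: [3.141, -0.0, 1.547]
ft_force: [-0.5, 0.2, 4.1]
opening: 29.6
```

```bash
python3 -m handwheel '[[0.25,0,0,10,0],[0.25,0,0,25,0],[0.25,0,0,30,0],[0.25,0,0,25,0],[0.25,0,0,0,0],[0.25,0,0,0,0]]' 25; python3 snap.py wrist a2
```

```text
time_s: 6.68
eef_pos: [552.1, -69.7, 102.8]
tool_rot: [-3.14, -0.0, 1.547]
ft_force: [-0.6, 0.6, -1.1]
opening: 29.5
6.675 [552.05605076 -69.69078164 102.7737506 ] 29.548834376299407
```

View pics/a2.png

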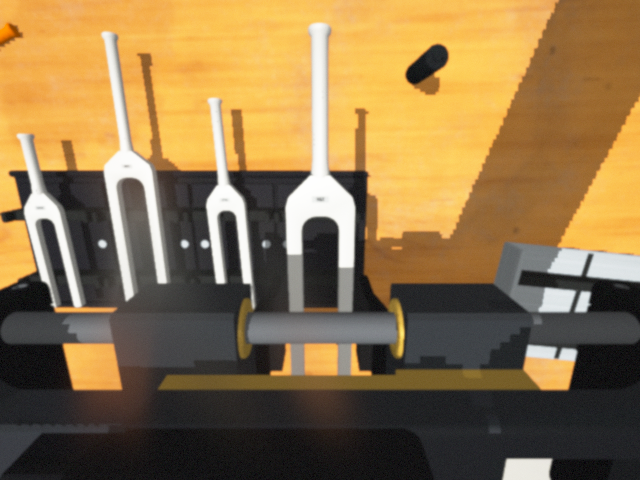

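```bash
python3 - <<'E'
from h import *
for p in [(320,218),(319,26)]:
    print([np.round(atz(p,z,'wrist'),1) for z in (112,118,124)])
E
python3 -m handwheel '[[0.25,4,15,0,-0.01],[0.25,6,22,0,-0.014],[0.25,8,25,0,-0.014],[0.25,8,25,0,-0.014],[0.25,8,25,0,-0.014],[0.25,8,25,0,-0.014],[0.25,8,25,0,-0.014],[0.25,6,18,0,-0.012],[0.25,0,0,0,0],[0.25,0,0,0,0]]' 25
```

```text
[array([509.9, -68.8]), array([508.6, -68.7]), array([507.4, -68.7])]
[array([432.9, -67.3]), array([434.7, -67.3]), array([436.5, -67.4])]
time_s: 7.98
eef_pos: [608.5, 108.8, 103.3]
tool_rot: [-3.141, 0.001, 1.44]
ft_force: [-0.1, -0.8, -0.3]
opening: 29.5
```

```bash
python3 -m handwheel '[[0.25,0,2.5,-20,0],[0.25,0,0,-30,0],[0.25,0,0,-20,0],[0.25,0,0,-8,0],[0.25,0,0,-4,0],[0.25,0,0,-4,0],[0.25,0,0,0,0],[0.25,0,0,0,0]]' 25; python3 snap.py top b1 155 140 455 300 2
```

```text
time_s: 8.98
eef_pos: [609.2, 112.8, 18.1]
tool_rot: [3.141, -0.0, 1.441]
ft_force: [0.7, 0.2, -0.8]
opening: 29.9
8.975 [609.19160013 112.76723774  18.14148577] 29.896960671127342
```

View pics/b1.png

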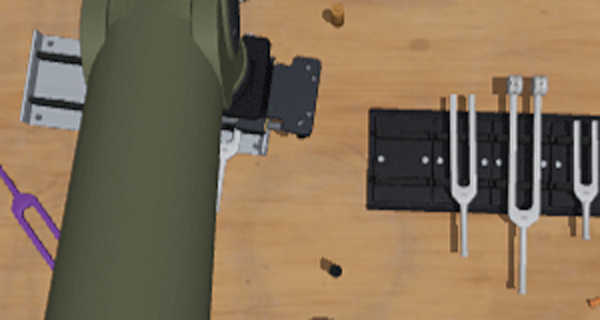

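Not in contact yet, at z 18 with no load. I'll check with the wrist camera.

```bash
python3 -m handwheel '[[0.25,0,0,-2,0],[0.25,0,0,-2,0],[0.25,0,0,0,0],[0.25,0,0,0,0]]' 25; python3 snap.py wrist b2
```

```text
time_s: 9.52
eef_pos: [608.9, 112.7, 14.1]
tool_rot: [3.141, -0.0, 1.441]
ft_force: [-2.0, -0.6, 5.4]
opening: 29.5
9.525 [608.91068983 112.72701622  14.12976875] 29.494422608512902
```

View pics/b2.png

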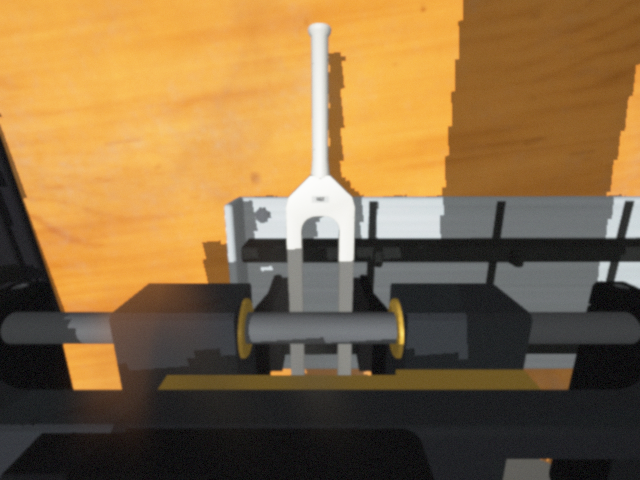

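It is in the right-hand lane, resting on both rails (the force rose to 5 N). I'll release with a small opening to clear the wall.

```bash
python3 -m handwheel '[[0.42,0,0,0,0],[0.42,0,0,0,0],[0.42,0,0,0,0],[0.42,0,0,10,0],[0.42,0,0,20,0],[0.42,0,0,40,0],[0.42,0,0,40,0],[0.42,0,0,30,0],[0.5,0,0,0,0]]' 25
```

```text
time_s: 10.7
eef_pos: [611.2, 112.9, 158.3]
tool_rot: [3.135, -0.003, 1.441]
ft_force: [-0.1, 0.6, 0.4]
opening: 40.5
```

```bash
python3 snap.py wrist b3
```

```text
10.7 [611.1891617  112.88797283 158.28848592] 40.52993628894806
```

View pics/b3.png

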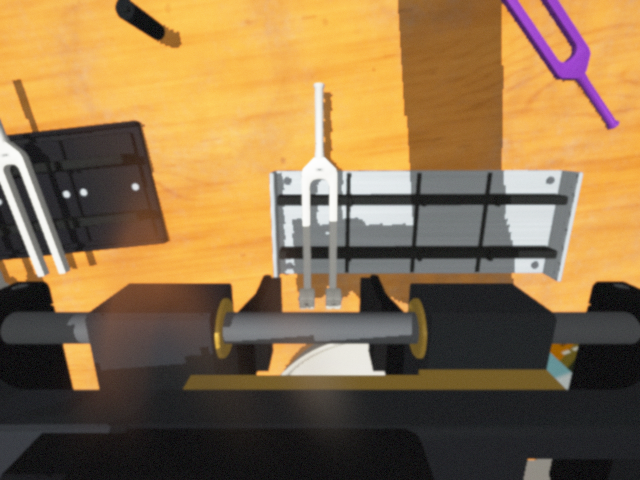

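```bash
python3 -m handwheel '[[0.5,-6,-30,0,0.014],[0.5,-8,-38,0,0.016],[0.5,-8,-38,-5,0.016],[0.5,-8,-38,-15,0.016],[0.5,-9,-38,-20,0.018],[0.5,-9,-38,-25,0.018],[0.5,-9,-27.5,-20,0.016],[0.5,0,0,-13,0],[0.5,0,0,0,0],[0.5,0,0,0,0]]' 25; python3 snap.py wrist c1
```

```text
time_s: 12.0
eef_pos: [552.6, -133.3, 56.0]
tool_rot: [3.141, -0.001, 1.557]
ft_force: [0.1, -0.2, 0.0]
opening: 43.4
12.0 [ 552.63673895 -133.31657715   55.95960889] 43.371619767427156
```

View pics/c1.png

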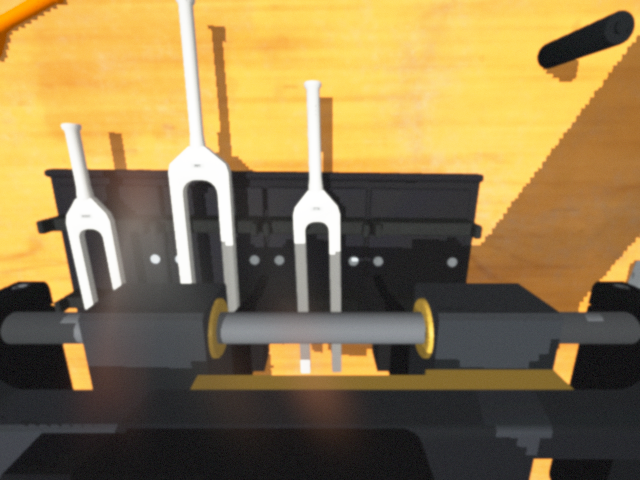

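```bash
python3 -m handwheel '[[0.5,0,0,-20,0.02],[0.5,0,0,-16,0],[0.5,0,0,-6,0],[0.5,0,0,0,0],[0.5,0,0,0,0],[0.2,0,0,0,0],[0.2,0,0,0,0],[0.2,0,0,0,0],[0.2,0,0,0,0],[0.2,0,0,0,0]]' 25; python3 -m handwheel '[[0.2,0,0,10,0],[0.2,0,0,25,0],[0.2,0,0,30,0],[0.2,0,0,25,0],[0.2,0,0,0,0],[0.2,0,0,0,0]]' 25; python3 snap.py wrist c2
```

```text
time_s: 13.3
eef_pos: [552.0, -134.8, 13.9]
tool_rot: [3.141, -0.0, 1.575]
ft_force: [-0.1, 0.7, 2.6]
opening: 26.1
time_s: 14.05
eef_pos: [551.2, -134.7, 103.0]
tool_rot: [-3.141, -0.0, 1.575]
ft_force: [0.2, -0.2, -0.8]
opening: 25.7
14.05 [ 551.23402611 -134.65545069  102.9893388 ] 25.72406245250254
```

View pics/c2.png

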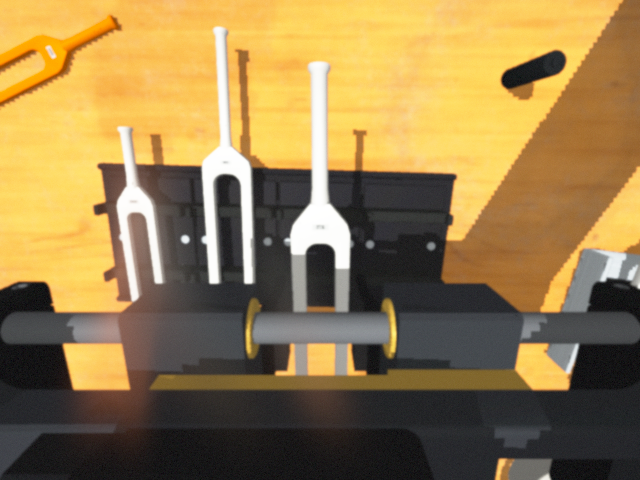

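```bash
cat > off.py <<'E'
import sys
from h import *
r,c,xc=map(float,sys.argv[1:4]); e=manip.observe()['eef_pos']; p=atz((c,r),e[2]+17,'wrist'); L=np.hypot(*(p-e[:2])); o=L+xc
print('crotch dist',L,'TCP fork x',o)
y=float(sys.argv[4]); ex=np.array([.9916,-.1296]);ey=np.array([.1296,.9916]); t=np.array([601.2,205.])+y*ey+o*ex
print('target',t,'shift',t-e[:2],'turn',1.441-manip.observe()['tool_rot'][2])
E
python3 off.py 248 320 -14 -32
```

```text
crotch dist 29.90459532173489 TCP fork x 15.904595321734892
target [612.82379672 171.20756445] shift [ 61.87275495 305.78065346] turn -0.13406383035886393
```

```bash
python3 -m handwheel '[[0.2,4,20,0,-0.01],[0.2,7,35,0,-0.016],[0.2,8,40,0,-0.018],[0.2,8,40,0,-0.018],[0.2,8,40,0,-0.018],[0.2,8,40,0,-0.018],[0.2,8,40,0,-0.018],[0.2,7,32,0,-0.012],[0.2,4,18,0,-0.006],[0.2,0,0,0,0],[0.2,0,0,0,0]]' 25
```

```text
time_s: 15.48
eef_pos: [613.7, 167.8, 103.2]
tool_rot: [-3.141, 0.002, 1.439]
ft_force: [-0.8, 0.0, -0.3]
opening: 26.3
```

```bash
python3 -m handwheel '[[0.2,0,1,-20,0],[0.2,0,0,-30,0],[0.2,0,0,-20,0],[0.2,0,0,-10,0],[0.2,0,0,-4,0],[0.2,0,0,-3,0],[0.2,0,0,-2,0],[0.2,0,0,0,0],[0.2,0,0,0,0]]' 25;  python3 snap.py wrist c3
```

```text
time_s: 16.6
eef_pos: [614.0, 171.3, 14.9]
tool_rot: [3.141, -0.0, 1.441]
ft_force: [-0.6, -0.5, -0.3]
opening: 25.9
16.6 [614.00229825 171.27863719  14.94677804] 25.94381521348792
```

View pics/c3.png

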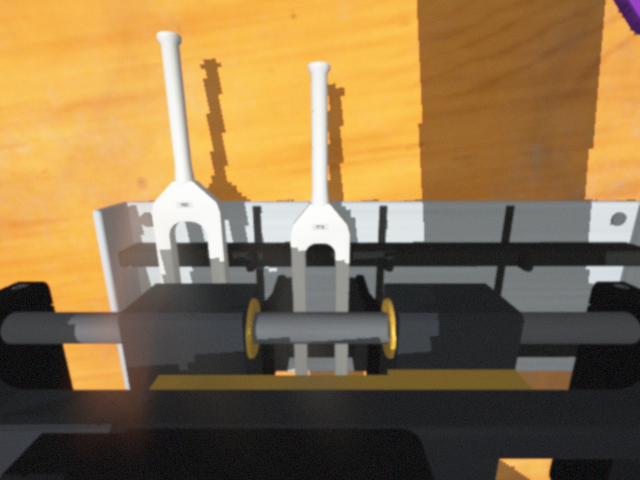

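The fork is over the second lane from the right. I'll lower it 1 to 2 mm more and release.

```bash
python3 -m handwheel '[[0.2,0,0,-1,0],[0.2,0,0,0,0],[0.42,0,0,0,0],[0.42,0,0,0,0],[0.42,0,0,0,0],[0.42,0,0,10,0],[0.42,0,0,20,0],[0.42,0,0,40,0],[0.42,0,0,40,0],[0.5,0,0,30,0],[0.5,0,0,0,0]]' 25; python3 snap.py wrist c4
```

```text
time_s: 18.02
eef_pos: [616.2, 171.5, 158.4]
tool_rot: [3.135, -0.004, 1.441]
ft_force: [0.1, 1.4, -0.5]
opening: 42.7
18.025 [616.17376649 171.52196092 158.43641038] 42.70246951051861
```

View pics/c4.png

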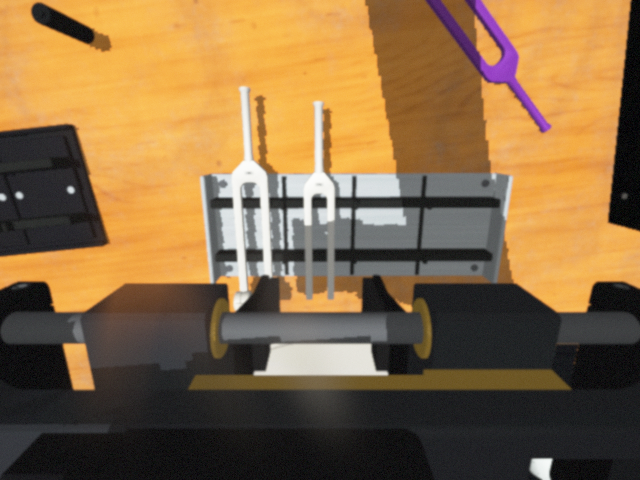

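```bash
python3 -m handwheel '[[0.5,-5,-30,0,0.008],[0.5,-8,-45,0,0.012],[0.5,-8,-45,0,0.014],[0.5,-8,-45,0,0.014],[0.5,-8,-45,0,0.014],[0.5,-8,-45,-15,0.014],[0.5,-8,-45,-20,0.014],[0.5,-8,-43,-25,0.012],[0.5,-4,-27,-25,0.006],[0.5,0,-1,-15,0],[0.5,0,0,0,0],[0.5,0,0,0,0]]' 25; python3 snap.py wrist d1
```

```text
time_s: 19.58
eef_pos: [549.8, -198.1, 54.1]
tool_rot: [3.141, -0.001, 1.552]
ft_force: [-0.4, 0.6, -0.9]
opening: 43.4
19.575 [ 549.82811832 -198.12370465   54.11653833] 43.405094605609726
```

View pics/d1.png

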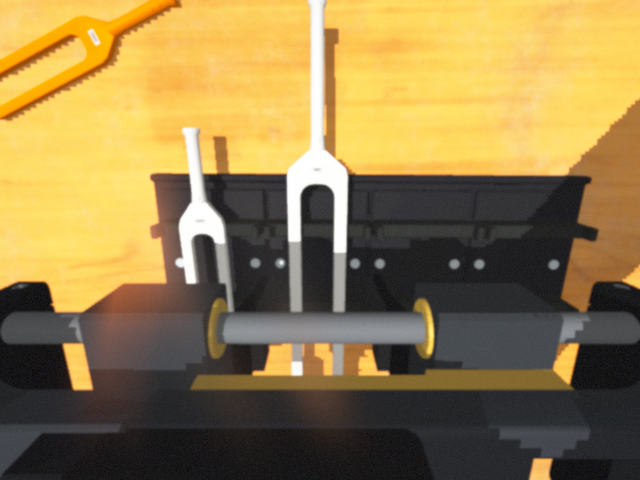

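```bash
python3 -m handwheel '[[0.5,0,-0.5,-20,0],[0.5,0,0,-14,0],[0.5,0,0,-6,0],[0.5,0,0,0,0],[0.5,0,0,0,0],[0.2,0,0,0,0],[0.2,0,0,0,0],[0.2,0,0,0,0],[0.2,0,0,0,0],[0.2,0,0,0,0]]' 30; python3 -m handwheel '[[0.2,0,0,10,0],[0.2,0,0,25,0],[0.2,0,0,30,0],[0.2,0,0,25,0],[0.2,0,0,0,0],[0.2,0,0,0,0]]' 30; python3 snap.py wrist d2
```

```text
time_s: 20.88
eef_pos: [549.1, -200.4, 14.0]
tool_rot: [3.141, -0.0, 1.549]
ft_force: [-0.6, 0.9, 2.7]
opening: 32.3
time_s: 21.62
eef_pos: [548.2, -200.0, 102.8]
tool_rot: [-3.14, -0.001, 1.549]
ft_force: [-0.7, -0.3, -1.5]
opening: 31.9
21.625 [ 548.16984366 -199.9572726   102.75405767] 31.887756680509955
```

View pics/d2.png

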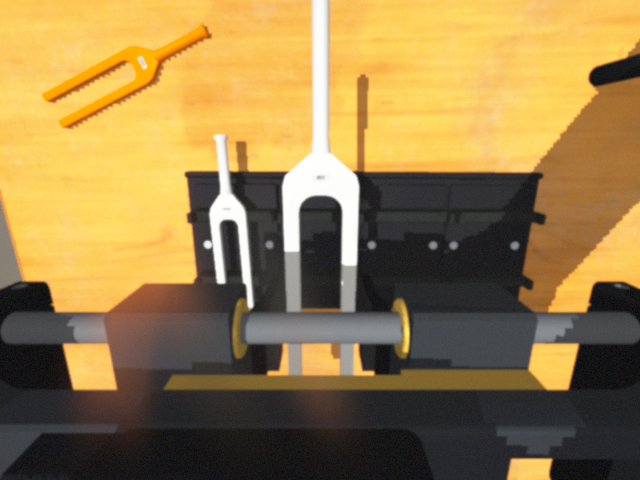

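```bash
python3 off.py 197 320 -29 32
```

```text
crotch dist 52.5225279018892 TCP fork x 23.522527901889198
target [628.67213867 233.68268038] shift [ 80.8070484  433.58616802] turn -0.10811074159817724
```

Run:
```python
from h import *
np.set_printoptions(precision=0,suppress=True)
dt=np.load('top0.npy')
for c in range(195,262,8):
    for r in range(115,152,4):
        p=deptht((c,r),'top',dt)
        if p[2]>6: print((c,r),p,end=' ; ')
    print()
```

```text
(195, 115) [772. 275.  43.] ; (195, 119) [762. 274.  46.] ; 
(203, 119) [774. 267.   9.] ; (203, 123) [755. 258.  39.] ; (203, 127) [746. 257.  42.] ; 
(211, 127) [756. 248.  11.] ; (211, 131) [737. 240.  42.] ; 
(219, 135) [727. 222.  46.] ; 
(227, 139) [719. 205.  44.] ; 
(235, 139) [720. 189.  41.] ; 
(243, 139) [721. 172.  40.] ; 

(259, 139) [721. 138.  39.] ;
```

The dish rim (719,205, z about 45) would almost touch the longest fork's tips at x = 0. I'll place that fork at x ≈ -7 and y ≈ +3 within its lane, which is inside tolerance and leaves about 10 mm clearance.

```bash
python3 -m handwheel '[[0.2,3,20,0,-0.004],[0.2,6,35,0,-0.01],[0.2,7,42,0,-0.01],[0.2,7,42,0,-0.01],[0.2,7,42,0,-0.01],[0.2,7,42,0,-0.01],[0.2,7,42,0,-0.01],[0.2,7,42,0,-0.01],[0.2,7,42,0,-0.01],[0.2,7,40,0,-0.01],[0.2,6,30,0,-0.01],[0.2,3,18,0,-0.004]]' 30;python3 -m handwheel '[[0.2,0,0,0,0],[0.2,0,0,0,0]]';  python3 snap.py wrist d3
```

```text
time_s: 23.18
eef_pos: [621.8, 238.5, 101.8]
tool_rot: [-3.139, 0.001, 1.443]
ft_force: [0.1, 0.3, -0.4]
opening: 32.0
time_s: 23.42
eef_pos: [622.8, 234.3, 103.2]
tool_rot: [-3.141, 0.002, 1.439]
ft_force: [0.5, -0.3, -0.6]
opening: 31.4
23.425 [622.82554499 234.30486806 103.23222646] 31.353524153539215
```

View pics/d3.png

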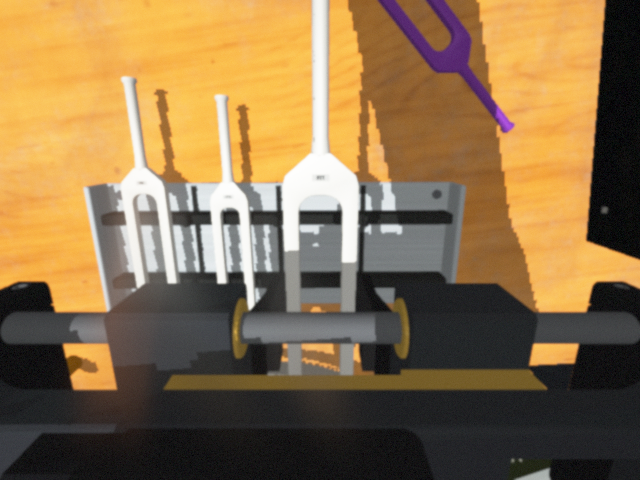

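```bash
python3 -m handwheel '[[0.2,0,1,-20,0],[0.2,0,0,-30,0],[0.2,0,0,-20,0],[0.2,0,0,-10,0],[0.2,0,0,-4,0],[0.2,0,0,-3,0],[0.2,0,0,-2,0],[0.2,0,0,0,0],[0.2,0,0,0,0]]' 30;  python3 snap.py wrist d4; python3 snap.py scene d5 180 200 400 420 3
```

```text
time_s: 24.6
eef_pos: [623.0, 237.8, 15.0]
tool_rot: [3.141, -0.0, 1.441]
ft_force: [0.2, -0.2, -1.6]
opening: 31.8
24.6 [623.01406444 237.77949314  14.97630578] 31.760850554184678
24.65 [622.96093372 237.76695912  14.91242991] 32.402089955828345
```

View pics/d4.png

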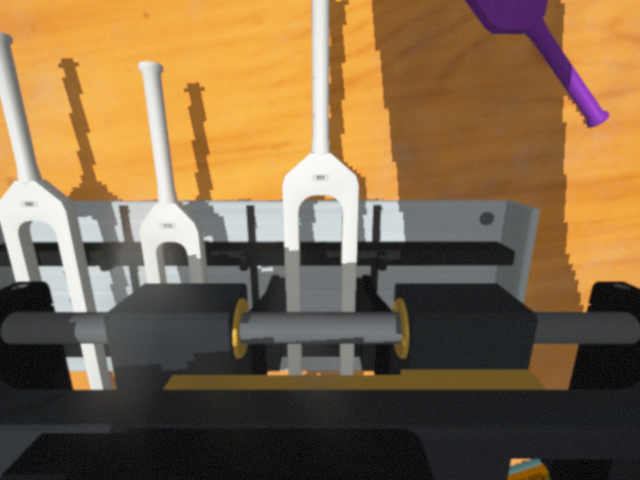

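View pics/d5.png

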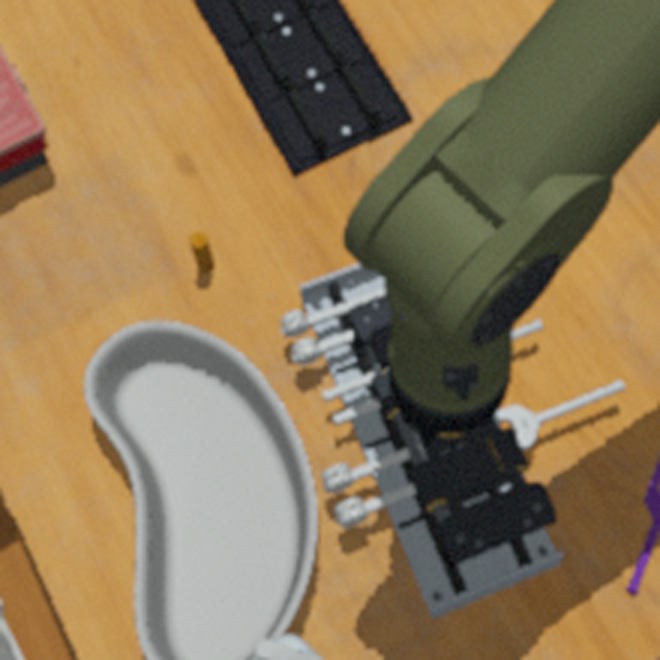

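The tips (335,475 in this crop) clear the dish. I'll release.

```bash
python3 -m handwheel '[[0.2,0,0,-1,0],[0.2,0,0,0,0],[0.46,0,0,0,0],[0.46,0,0,0,0],[0.46,0,0,0,0],[0.46,0,0,10,0],[0.46,0,0,20,0],[0.46,0,0,40,0],[0.46,0,0,40,0],[0.46,0,0,30,0],[0.46,0,0,0,0]]' 25; python3 snap.py wrist d6
```

```text
time_s: 26.08
eef_pos: [625.2, 238.2, 158.7]
tool_rot: [3.135, -0.004, 1.441]
ft_force: [-0.3, 0.0, -0.2]
opening: 40.2
26.075 [625.1709277  238.21473999 158.67023759] 40.17429403411684
```

View pics/d6.png

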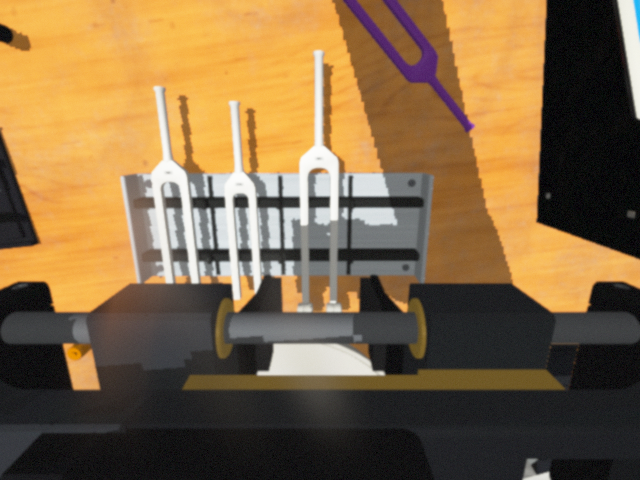

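```bash
python3 -m handwheel '[[0.46,-4,-30,0,0.01],[0.46,-6,-45,0,0.01],[0.46,-7,-45,0,0.01],[0.46,-7,-45,0,0.01],[0.46,-7,-45,0,0.01],[0.46,-7,-45,0,0.01],[0.46,-7,-45,0,0.01],[0.46,-7,-45,0,0.01],[0.46,-7,-45,0,0.01],[0.46,-7,-45,-10,0.01],[0.46,-5,-41,-20,0.01],[0.46,-2,-24,-30,0.01]]' 25; python3 -m handwheel '[[0.46,0,-1,-30,0],[0.46,0,0,-13,0],[0.46,0,0,0,0],[0.46,0,0,0,0]]'; python3 snap.py wrist e1
```

```text
time_s: 27.62
eef_pos: [548.8, -265.2, 93.1]
tool_rot: [3.141, 0.001, 1.558]
ft_force: [0.4, 1.5, 0.7]
opening: 40.2
time_s: 28.12
eef_pos: [550.7, -263.1, 51.6]
tool_rot: [3.14, 0.0, 1.562]
ft_force: [0.8, 0.2, -0.2]
opening: 40.4
28.125 [ 550.71204159 -263.14024714   51.63166337] 40.36473231005495
```

View pics/e1.png

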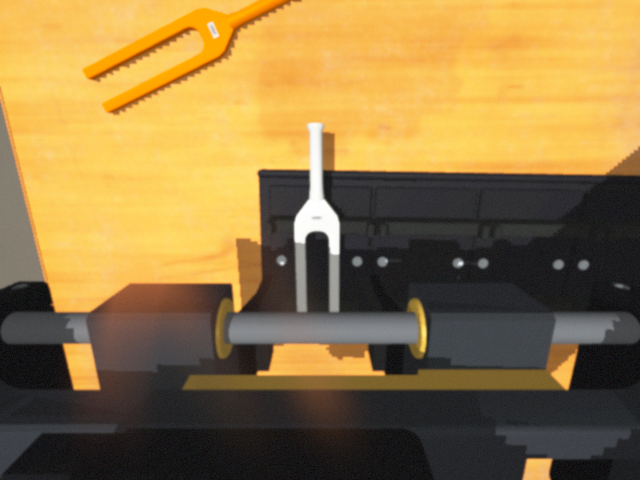

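```bash
python3 -m handwheel '[[0.46,0,-0.5,-20,0],[0.46,0,0,-13,0],[0.46,0,0,-5,0],[0.46,0,0,0,0],[0.46,0,0,0,0],[0.15,0,0,0,0],[0.15,0,0,0,0],[0.15,0,0,0,0],[0.15,0,0,0,0],[0.15,0,0,0,0]]' 25; python3 -m handwheel '[[0.15,0,0,10,0],[0.15,0,0,25,0],[0.15,0,0,30,0],[0.15,0,0,25,0],[0.15,0,0,0,0],[0.15,0,0,0,0]]' 25; python3 snap.py wrist e2
```

```text
time_s: 29.42
eef_pos: [550.0, -263.9, 12.9]
tool_rot: [3.141, 0.0, 1.561]
ft_force: [-0.6, 0.7, 2.5]
opening: 24.6
time_s: 30.18
eef_pos: [549.3, -263.4, 101.9]
tool_rot: [-3.141, -0.001, 1.561]
ft_force: [0.6, 0.3, -0.1]
opening: 24.0
30.175 [ 549.31483713 -263.40356306  101.93450357] 24.01528848770187
```

View pics/e2.png

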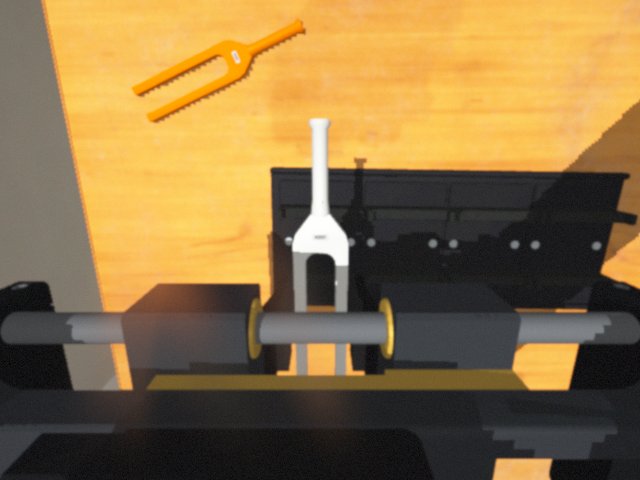

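```bash
python3 off.py 255 320 -7 93
```

```text
crotch dist 26.64456203663707 TCP fork x 19.64456203663707
target [632.73234772 294.67286476] shift [ 83.6984288  558.01063544] turn -0.1200174174285995
```

```bash
python3 -m handwheel '[[0.15,3,20,0,-0.004],[0.15,5,35,0,-0.008],[0.15,7,45,0,-0.009],[0.15,7,45,0,-0.009],[0.15,7,45,0,-0.009],[0.15,7,45,0,-0.009],[0.15,7,45,0,-0.009],[0.15,7,45,0,-0.009],[0.15,7,45,0,-0.009],[0.15,7,45,0,-0.009],[0.15,7,45,0,-0.009],[0.15,6,45,0,-0.009]]' 25;python3 -m handwheel '[[0.15,4,30,0,-0.009],[0.15,3,18,0,-0.009],[0.15,1.5,5,0,0],[0.15,0,0,0,0],[0.15,0,0,0,0]]';  python3 snap.py wrist e3
```

```text
time_s: 31.72
eef_pos: [626.1, 242.3, 100.9]
tool_rot: [-3.14, 0.001, 1.459]
ft_force: [-0.5, -0.5, 0.3]
opening: 24.3
time_s: 32.35
eef_pos: [635.7, 292.0, 102.7]
tool_rot: [3.141, 0.001, 1.439]
ft_force: [0.0, -0.0, 0.6]
opening: 24.5
32.35 [635.72076584 292.02469058 102.72170951] 24.5471155117623
```

View pics/e3.png

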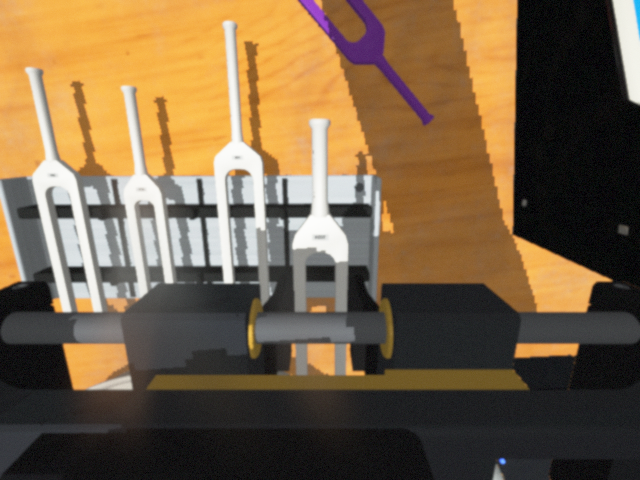

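```bash
python3 -m handwheel '[[0.15,-2,1,-20,0],[0.15,0,0,-30,0],[0.15,0,0,-20,0],[0.15,0,0,-10,0],[0.15,0,0,-4,0],[0.15,0,0,-3,0],[0.15,0,0,-2,0],[0.15,0,0,0,0],[0.15,0,0,0,0]]' 25;  python3 snap.py wrist e4
```

```text
time_s: 33.52
eef_pos: [633.5, 295.3, 14.0]
tool_rot: [3.141, -0.001, 1.441]
ft_force: [-0.3, 0.0, -0.3]
opening: 24.5
33.525 [633.49065169 295.30865637  14.00262826] 24.53905787659317
```

View pics/e4.png

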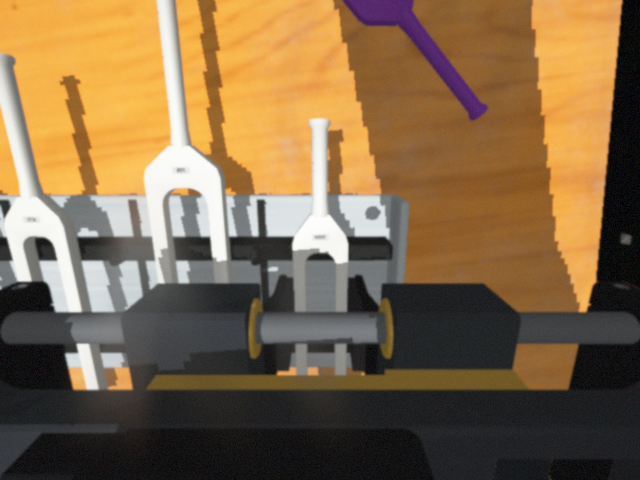

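```bash
python3 -m handwheel '[[0.15,0,0,-1,0],[0.15,0,0,0,0],[0.36,0,0,0,0],[0.36,0,0,0,0],[0.36,0,0,0,0],[0.36,0,0,10,0],[0.36,0,0,20,0],[0.36,0,0,40,0],[0.36,0,0,40,0],[0.36,0,0,40,0],[0.36,0,0,30,0],[0.36,0,0,0,0]]' 25; python3 snap.py wrist e5
```

```text
time_s: 35.08
eef_pos: [635.4, 295.6, 197.9]
tool_rot: [3.135, -0.005, 1.441]
ft_force: [-0.6, -0.6, -0.1]
opening: 31.2
35.075 [635.42067578 295.61123109 197.89350893] 31.1994371877239
```

View pics/e5.png

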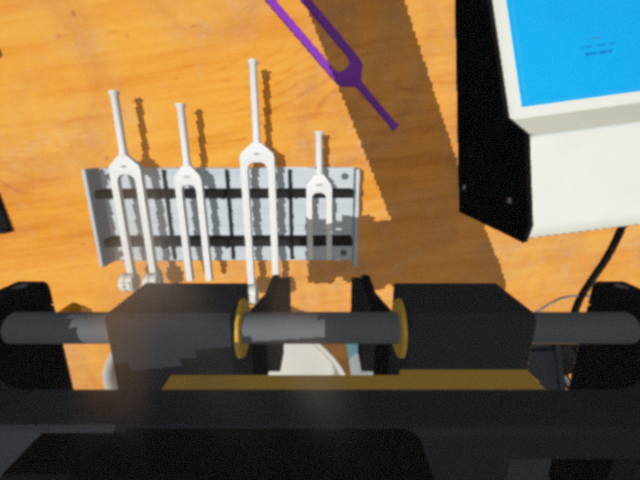

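All four forks are in the rack. I'll move clear and check from the top camera.

```bash
python3 -m handwheel '[[0.36,-8,-30,0,0],[0.36,-10,-45,0,0],[0.36,-10,-45,0,0],[0.36,-10,-45,0,0],[0.36,-10,-45,0,0],[0.36,-10,-45,0,0],[0.36,-10,-45,0,0],[0.36,-10,-45,0,0],[0.36,-10,-45,0,0],[0.36,-5,-30,0,0],[0.36,0,0,0,0],[0.36,0,0,0,0]]'; python3 snap.py top f1 145 110 305 240 5;  python3 snap.py scene f2 230 240 390 420 3
```

```text
time_s: 36.62
eef_pos: [540.1, -123.5, 192.0]
tool_rot: [-3.14, -0.001, 1.442]
ft_force: [0.9, 0.2, -0.0]
opening: 31.6
36.625 [ 540.10109256 -123.51753359  191.95615052] 31.635700854915427
36.675 [ 540.35811527 -123.05420592  192.05933149] 31.59926270142055
```

View pics/f1.png

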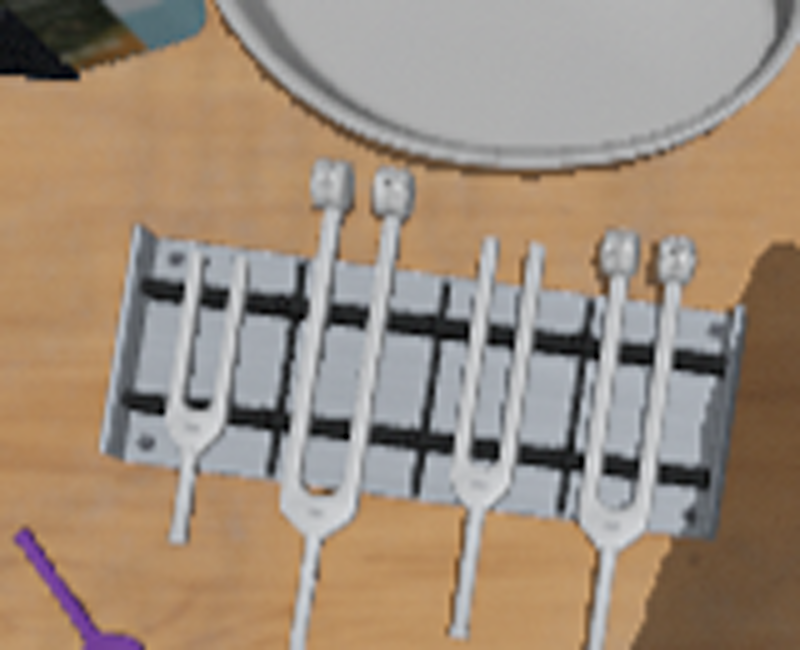

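View pics/f2.png

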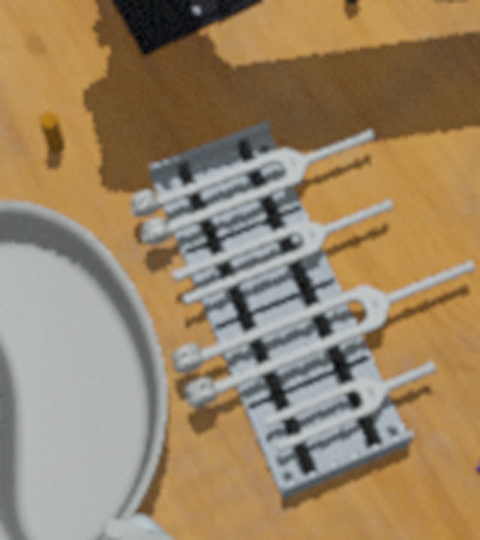

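Run:
```python
from h import *
u=lambda p:((p[0]+.5)/5-.5+145,(p[1]+.5)/5-.5+110)
v=lambda p:((p[0]+.5)/3-.5+230,(p[1]+.5)/3-.5+240)
ex=np.array([.9916,-.1296]);ey=np.array([.1296,.9916])
def rk(w): d=w-[601.2,205.]; return np.array([d@ex,d@ey])
for n,c,t,xc,z in [('4',(196,408),(217,258),-7,30),('1',(322,492),(363,187),-29,31),('3',(483,470),(513,240),-14,31),('2',(615,507),(648,257),-24,31)]:
    a=rk(atz(u(c),z));b=rk(atz(u(t),z)); yaw=np.arctan2(b[1]-a[1],b[0]-a[0])
    print(n,'x0',a[0]-xc,'y0',a[1]-xc*0+yaw*(-xc),'yaw',yaw,'tip',b)
for n,t,s in [('4',(178,541),(433,369)),('3',(459,634),(390,205))]: print('stem end',n,np.round(tri(u(t),v(s)),1))
for n,t,s in [('4tip',(217,258),(278,427)),('3tip',(513,240),(184,286)),('1ball',(363,187),(194,374)),('2ball',(648,257),(147,216))]: print(n,np.round(tri(u(t),v(s)),1))
```

```text
4 x0 3.063987880527448 y0 94.03389269055096 yaw 0.017437450023743997 tip [61.618593   95.05505156]
1 x0 -3.5193631846360134 y0 35.10847326180515 yaw 0.01927396079036582 tip [100.49732333  37.11360431]
3 x0 0.1633227310605001 y0 -31.958885896717423 yaw 0.019019355612470357 tip [ 86.33767372 -30.3196755 ]
2 x0 2.086804496137251 y0 -90.05179230437342 yaw 0.013880135389822827 tip [ 86.84065804 -88.87530039]
stem end 4 [552.1 306.9  25.1]
stem end 3 [512.4 184.9  28.3]
4tip [671.4 289.6  38. ]
3tip [679.6 164.6  35.1]
1ball [703.5 227.5  37.4]
2ball [675.5 104.4  35.9]
```

```bash
python3 -c "
from rig import manip
print(manip.sign_off()); print(manip.observe()['time_s'])"
```

```text
the job is handed in; nothing more can be done
None
the job is handed in; nothing more can be done
```

All four forks are in the steel rack in reverse order, released, and the job is handed in. The robot clock stood at about 36.7 s of the 96 s allowed, and hand-in gave no verdict. From right to left in the rack they now lie: second, third, longest, shortest.

Final positions in the rack frame, from the top camera after the arm had moved clear:

| Fork | x (mm) | Lane offset y (mm) | Turn (rad) |
|---|---|---|---|
| Second | +2 | +6 | 0.014 |
| Third | 0 | 0 | 0.019 |
| Longest | -4 | +3 | 0.019 |
| Shortest | +3 | -2 | 0.017 |

- **Deliberate offsets:** I set the longest fork slightly toward the robot because its tips would almost have touched the rim of the kidney dish at x = 0. The two outer forks sit a little inward so the fingers cleared the end walls. All are inside the 15 mm tolerance.
- **Checks that disagreed:**
  - My first two-view height for the rack crossings came out near 9 mm instead of 24. I had mixed the dark lines on the plate with the rails. Measured separately, the plate lines and rails agreed to about 2 mm in position between the top and wrist cameras, taking their heights from the text.
  - Triangulated tine-tip heights read 35 to 38 mm, against 30 to 31 mm given. Three of the four tips read the same when the forks lay in the holder, so I took this as measuring bias. The shortest read 30 mm there and 38 mm in the rack. No fork looked tilted in the last pictures.

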